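Seat an electrode holder's foot plate on the pin of its stand

TASK

Put the electrode holder (the loose metal foot plate with the white column) between the rails of the white stand, nose first, so that its nose rests up on top of the stand's pin. Then slide it gently forward along the rails until its hole comes over the pin and the plate drops flat onto the deck. Leave it there, never press or push it hard against the stand, and leave the other things on the bench where they are.

Things in the scene. Friction and masses are not known exactly. Their poses are not given: they have to be found in the camera images.
- holder: Electrode holder, loose, about 0.27 kg: metal foot plate 150 (x) x 80 (y) x 6 mm with a white column on it. Origin: centre of the plate's underside; x towards its nose (the end with the hole), z up. A round through hole 14 mm wide is centred 35 mm ahead of the origin, 40 mm from the nose edge. Starts flat on the bench. The centre of mass is about 5 mm behind the origin, low down.
- holder_head (a point): Centre of the top of the holder's white column, 20 mm behind the plate's origin and 76 mm above the plate's underside. The column is 36 mm long in x, 24 mm wide in y in its upper 28 mm and 22 mm below, straight down to the plate; grip it across its width.
- holder_nose (a point): Middle of the lower nose edge of the foot plate, 75 mm ahead of the holder's origin on the underside.
- stand: White stand fixed to the bench, 230 (x) x 130 (y) mm. Origin: centre of its underside; x along the rails, the way to slide; z up. The flat deck is 22 mm above the origin. Two rails along its whole length rise 10 mm above the deck, inner faces at y = -42 and +42 mm: the plate has 2 mm play each side.
- stand_slot (a point): Middle of the pin's slot on the deck, 60 mm ahead of the stand's origin. An upright steel pin, 10 mm thick, 5.5 mm tall above the deck, is clamped firmly up to 10 mm ahead of or behind this point (differs each time, not measured). A plate with its tail on the deck and underside on the pin leans back about 0.04 rad; with the pin in its hole it lies flat and is stopped by the pin.
- beaker_glass: glass beaker, 68 mm wide, 90 mm tall; origin at the centre of its underside; not to be disturbed.
- beaker_plastic: clear plastic beaker, 90 mm wide, 115 mm tall; origin at the centre of its underside; not to be disturbed.
- reagent_bottle: amber jar with black cap, 60 mm wide, 110 mm tall; origin at the centre of its underside; not to be disturbed.
- vial: small glass vial with white cap, 24 mm wide, 45 mm tall; origin at the centre of its underside; not to be disturbed.
- dish: shallow glass dish, 90 mm wide, 16 mm tall; origin at the centre of its underside; not to be disturbed.
- spoon: steel lab spoon, 170 mm long, lying flat; origin at the centre of its underside; not to be disturbed.
- cup: white plastic sample jar, 36 mm wide, 50 mm tall; origin at the centre of its underside; not to be disturbed.
There are look-alikes about, which are no part of the job. Leave any purple look-alike of the holder alone.

How it is judged:
By the outcome, as a careful person would: the job done as asked, in the order asked, and still so for the second after the job is handed in, with the robot touching nothing.
It also fails if it takes over 54 s, if anything falls off the work surface, if the arm or the gripper's body presses on something with over 40 N, if the wrist force passes 120 N, or if a joint passes its speed limit or range.

ROBOT

A 7-joint arm with a two-finger parallel gripper is mounted at the origin on the work surface. World frame = base frame: x ahead of the robot, y to its left, z up, the work surface at z = 0. Lengths are in m, angles in degrees, forces in N, time in s.
With the tool pointing down it reaches from about 0.425 to 0.875 m from the base axis. Payload 4.7 kg.
Tool frame: the origin (TCP) lies midway between the tips of the shut fingers; the grasp point (between the pads) lies 19 mm behind it; z points along the fingers, y is the direction in which the jaws open and shut (so a half turn about z gives the same grasp; the last joint's range is limited). The gripper opens to 87 mm and grips with 3 to 60 N. Pads are 19 mm wide; open, the fingers measure 117 mm over their backs; the gripper's body (75 mm by 190 mm) begins 51 mm behind the grasp point.
Start: joints at [66.526, 18.392, -4.016, 83.108, 1.295, 78.541, -3.26], TCP at [0.267, -0.593, 0.223] pointing down, gripper open.
Joint ranges: [-163.93, 163.93], [-17.29, 119.83], [-79.2, 71.16], [3.27, 140.29], [-89.18, 269.18], [5.43, 117.66], [-154.24, 154.24]. Speed limits (degrees/s): [147.25, 147.25, 180, 180, 180, 180, 180].

INTERFACE

Orientations are given as [roll, pitch, yaw] about the fixed x, y, z axes, in that order (R = Rz(yaw) Ry(pitch) Rx(roll)).
In Python, from cell import env gives the robot as it stands. The module is installed in compiled form; this text tells all that it offers.
- The arm moves only by the tool servo_tool, never from a script. Its argument "plan" is a list of rows, each a list of 3 entries, a list of its own where there are three numbers: the opening, from 0 (shut) to 1 (fully open), then the shift along the tool's x, y, z in cm, then the turn, a rotation vector about the tool's x, y, z in degrees. A call has 1 to 20 rows; each row shifts and turns the pose as measured when the row begins, along the tool's axes as they then stand; what a row does not reach is not made up. A row lasts 1/12 s, in which the tool goes at most 41.7 mm and 7.16 degrees, less where a joint would pass 70% of its speed; a pose out of reach is approached as far as the arm can. A call is refused whole if a number of a shift passes 4.17 or a number of a turn 7.16, either way. A call with a gripper value outside its range is refused whole. The fingers move at their own pace and stop on an object; "force" is the grip in N (left out, the last holds). Time passes only in rows, so rows that do not move let the fingers close. It gives the time, the measured TCP pose, the force and the opening at its end, in the units of the state.
- env.get_obs(): the state, without advancing time (a new reading comes with each control period).
- env.read_camera(name): name is "scene" or "top"; returns a dict with "image" (480x640x3 uint8, blue, green, red), "fx", "fy", "cx", "cy" (pixels), "rvec" (rotation vector, rad) and "tvec" (3), from world to camera coordinates, as OpenCV has them. Camera axes: x right, y down, z forward; pixel columns grow to the right and rows downward; lengths in m; the calibration is good to about 2 mm. A picture is of the moment at which its call begins. There is no depth.
- env.sign_off(): hands the job in, once; it reports no verdict.
The state is a dict: "time_s": time; "qpos": joint angles; "joint_velocities": joint speeds; "effort": joint torques, N m; "tool_pos": TCP position; "tool_rot": TCP orientation; "force": force on the tool from outside, world axes, zero at the start; "wrist_torque": the same for the moment, N m; "grip_width": finger opening in m.
Only numpy, scipy, OpenCV 4.12 (cv2) and the standard library are available. Lean on these libraries where they do the work, as an engineer would, in place of code of your own. Each camera call takes 0.05 s, during which the arm holds its last target. There are 200 camera calls.

## Working session

There is one attempt and no reset: what is moved stays moved. The work goes in short steps, Python scripts to look and compute and a tool call to move; the robot and the scene stay as the last step left them, time stands still between calls to the robot, and variables do not carry over. Pictures are saved under pics/ and viewed, about 8 in all and at most 12, crops included, and the job is handed in when it is done.

Besides the shell and the picture viewer there is one more tool, called after "Call:" as name([rows], argument=value, ...), one row to a line, values as JSON. servo_tool: Moves the arm, as the interface text tells. Its arguments: {"type":"object","properties":{"plan":{"type":"array"},"force":{"type":"number"}},"required":["plan"]}

```bash
mkdir -p pics
cat > h.py <<'E'
import numpy as np, cv2
from cell import env
from scipy.spatial.transform import Rotation as Rn
def cam(n):
    c=env.read_camera(n); c['R']=cv2.Rodrigues(np.array(c['rvec'],float))[0]; c['t']=np.array(c['tvec'],float).ravel(); return c
def ray(c,u,v,z):
    d=c['R'].T@np.array([(u-c['cx'])/c['fx'],(v-c['cy'])/c['fy'],1.]); o=-c['R'].T@c['t']
    return o+d*(z-o[2])/d[2]
def proj(c,p):
    q=c['R']@np.array(p,float)+c['t']; return np.array([c['fx']*q[0]/q[2]+c['cx'],c['fy']*q[1]/q[2]+c['cy']])
E
python3 - <<'E'
from h import *
for n in('scene','top'):
    c=cam(n); cv2.imwrite(f'pics/{n}0.png',c['image']); print(n,c['fx'],c['cx'],-c['R'].T@c['t'],c['R'][2])
o=env.get_obs(); print(o)
E
```

```text
scene 597.0533439430494 311.6903819055865 [1.20406565 0.82980136 1.04761634] [-0.43009152 -0.61477236 -0.66111741]
top 558.8244644535673 321.165772602795 [ 0.19527564 -0.08374774  1.68995827] [ 0.21297359 -0.01350736 -0.97696459]
{'time_s': 0.1, 'qpos': array([66.52526773, 18.43424711, -4.01404094, 83.16876641,  1.29641654,
       78.53993596, -3.26046958]), 'joint_velocities': array([ 0.03649244, -0.09061426,  0.01267455, -0.08459713, -0.0137096 ,
        0.03494344,  0.01798641]), 'effort': array([-2.48338465e-04, -4.92572558e+01, -4.05771118e-01, -3.13395560e+01,
       -6.40024315e-02,  3.95797240e-02,  6.44672923e-05]), 'tool_pos': array([ 0.2670327 , -0.59207242,  0.2215696 ]), 'tool_rot': array([-1.79902355e+02,  7.31947709e-03,  2.42827505e+01]), 'force': array([-0.4052153 , -0.15069932,  0.06286445]), 'wrist_torque': array([ 0.05348699, -0.04830247,  0.02117766]), 'grip_width': 0.08698720219981716}
```

View pics/scene0.png

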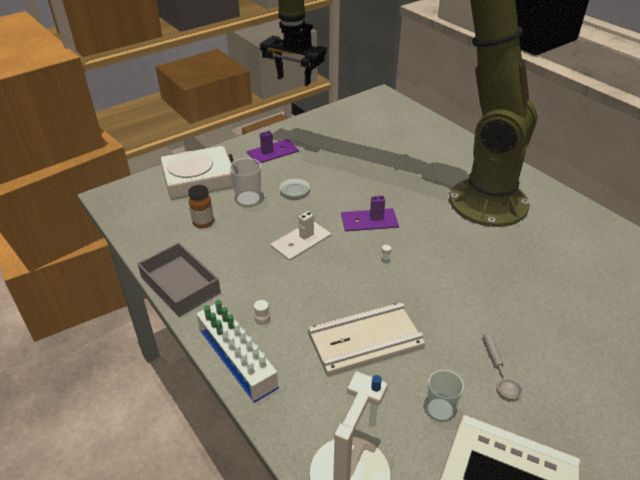

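View pics/top0.png

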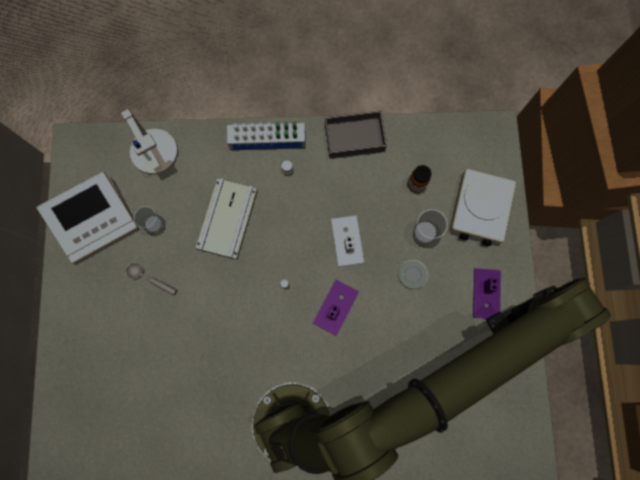

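Candidates for the holder: the light plate with the column (scene 301,237 / top 347,240), the purple plates at top (335,307) and (487,292), scene (370,218) and (272,150). I choose the light one, since the purple ones are look-alikes. Next, a close crop and contours.

Run:
```python
from h import *
T=cam('top');S=cam('scene')
def crop(c,x,y,w,h,k): return cv2.resize(c['image'][y:y+h,x:x+w],None,fx=k,fy=k,interpolation=cv2.INTER_CUBIC)
a=crop(T,320,205,60,70,6);b=crop(S,260,200,80,70,6)
d=crop(T,190,172,70,90,4); e=crop(S,300,295,130,80,4) 
im=np.zeros((800,860,3),np.uint8)
for m,(x,y) in((a,(0,0)),(b,(370,0)),(d,(0,430)),(e,(300,430))): im[y:y+m.shape[0],x:x+m.shape[1]]=m[:800-y,:860-x]
cv2.imwrite('pics/crop1.png',cv2.resize(im,(645,600)))
def rect(c,x,y,w,h,z,th):
    g=c['image'][y:y+h,x:x+w].astype(int)
    m=(g.min(2)>th).astype(np.uint8)
    cs=max(cv2.findContours(m,0,2)[0],key=cv2.contourArea)+[[x,y]]
    P=np.array([ray(c,u,v,z)[:2] for u,v in cs[:,0]],np.float32)
    r=cv2.minAreaRect(P*1000); return r
for th in(120,140,160): 
  print(th,'holder',rect(T,320,205,60,70,.006,th),rect(S,260,200,80,70,.006,th))
  print('stand',rect(T,190,172,70,90,.03,th),rect(S,300,295,130,80,.03,th))
for c in(T,S):print(c['image'][245 if c is T else 245, 340 if c is T else 290])
```

```text
120 holder ((534.22607421875, -185.6845703125), (148.71371459960938, 79.59436798095703), 6.264698505401611) ((523.5748291015625, -205.82388305664062), (289.3177490234375, 226.66827392578125), 53.57274627685547)
stand ((610.2010498046875, 171.20437622070312), (102.38218688964844, 226.98416137695312), 73.42826080322266) ((610.7725219726562, 190.90206909179688), (226.573486328125, 303.32781982421875), 53.812278747558594)
140 holder ((533.8807983398438, -185.88087463378906), (142.0853271484375, 72.59954071044922), 6.081533432006836) ((532.0928955078125, -181.96107482910156), (152.35433959960938, 82.69133758544922), 6.546567440032959)
stand ((523.6546020507812, 201.91749572753906), (81.90348052978516, 41.91763687133789), 79.90460968017578) ((615.4534301757812, 195.45785522460938), (87.85264587402344, 233.17543029785156), 73.43130493164062)Traceback (most recent call last):
  File "<stdin>", line 16, in <module>
  File "<stdin>", line 12, in rect
ValueError: max() iterable argument is empty
```

View pics/crop1.png

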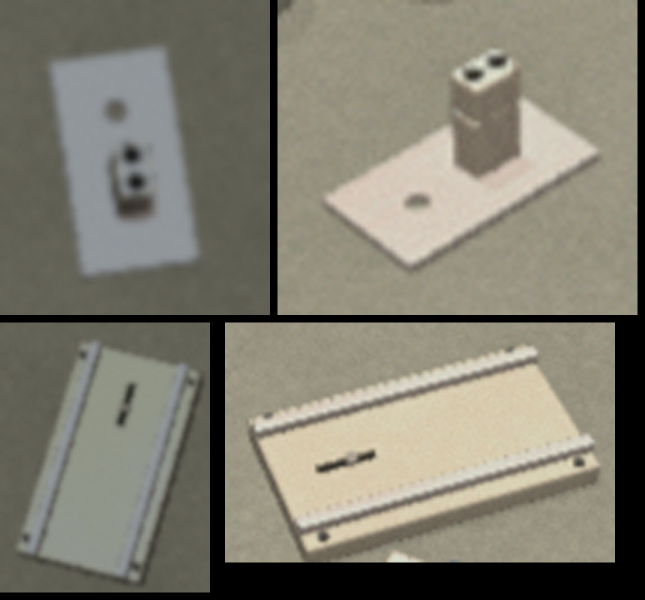

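The crop shows the pale plate with a white column. Its hole is at the +x end (top crop 115,110), so that is the holder. The stand's slot is at its +x end. Next I measure the stand's rails and slot.

Run:
```python
from h import *
T=cam('top');S=cam('scene')
vis=[]
for n,c,(x,y,w,h) in(('T',T,(190,172,70,90)),('S',S,(300,295,130,80))):
    # rectify the stand: 0.5 mm/px, frame centre (0.612,0.178), yaw -16.57, at z
    for z in(.032,.022):
        a=np.radians(-16.57); ex=np.array([np.cos(a),np.sin(a),0]); ey=np.array([-np.sin(a),np.cos(a),0]); o=np.array([.612,.178,z])
        L=[(-.14,.09),(.14,.09),(.14,-.09),(-.14,-.09)]
        src=np.float32([proj(c,o+p*ex+q*ey) for p,q in L])
        dst=np.float32([[(p+.14)*1400,(.09-q)*1400] for p,q in L])
        im=cv2.warpPerspective(c['image'],cv2.getPerspectiveTransform(src,dst),(392,252),flags=cv2.INTER_CUBIC)
        for k in range(0,392,14): cv2.line(im,(k,0),(k,4 if k%70 else 12),(0,0,255),1)
        for k in range(0,252,14): cv2.line(im,(0,k),(4 if (k-126)%70 else 12,k),(0,0,255),1)
        cv2.putText(im,f'{n} z{z}',(20,24),0,.5,(0,0,255),1); vis.append(im)
cv2.imwrite('pics/rect.png',np.vstack([np.hstack(vis[:2]),np.hstack(vis[2:])]))
```

```text
(no output)
```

View pics/rect.png

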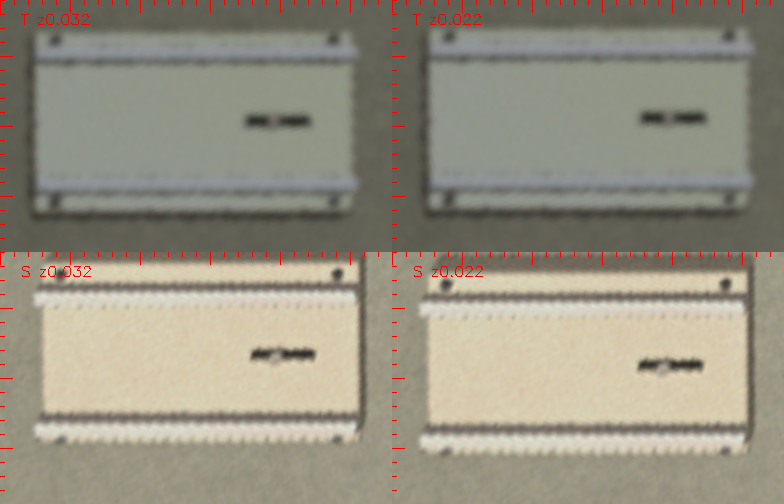

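Call:
servo_tool([
  [1,[0,0,-1],[0,0,4.5]],
  [1,[0,0,0],[0,0,4.5]],
  [1,[0,0,0],[0,0,4.5]],
  [1,[0,0,0],[0,0,4.5]],
])

```text
time_s: 0.63
tool_pos: [0.267, -0.592, 0.2318]
tool_rot: [-179.9, 0.0, 5.6]
force: [1.7, -0.2, 0.9]
grip_width: 0.0869
```

Reading the rectified views: both show the rails level at yaw -16.6°. The top and scene cameras disagree by about 4 mm in y, for the holder and the stand alike. I average them: stand about (0.614, 0.186), with the pin 4–5 mm behind the slot's middle. The holder is at (0.533, -0.184), yaw 6.3°, so the column is at (0.513, -0.186).

Call:
servo_tool([
  [1,[2.4,-3.17,0],[0,0,0]],
  [1,[2.4,-3.17,0],[0,0,0]],
  [1,[2.4,-3.17,0],[0,0,0]],
  [1,[2.4,-3.17,0],[0,0,0]],
  [1,[2.4,-3.17,0],[0,0,0]],
  [1,[2.4,-3.17,0],[0,0,0]],
  [1,[2.4,-3.17,0],[0,0,0]],
  [1,[2.4,-3.17,0],[0,0,0]],
  [1,[2.4,-3.17,0],[0,0,0]],
  [1,[2.4,-3.17,0],[0,0,0]],
  [1,[2.4,-3.17,0],[0,0,0]],
  [1,[0,0,0],[0,0,0]],
])

```text
time_s: 1.63
tool_pos: [0.5045, -0.2073, 0.2294]
tool_rot: [179.9, 0.1, 4.7]
force: [0.3, 0.5, 0.3]
grip_width: 0.087
```

Call:
servo_tool([
  [1,[1.0,-2.0,2],[0,0,-1.6]],
  [1,[0,0,3.5],[0,0,0]],
  [1,[0,0,3.5],[0,0,0]],
  [1,[0,0,2],[0,0,0]],
  [1,[0,0,0],[0,0,0]],
])

```text
time_s: 2.05
tool_pos: [0.518, -0.1818, 0.1193]
tool_rot: [179.7, -0.4, 7.0]
force: [-0.8, 1.0, 0.3]
grip_width: 0.0873
```

Run:
```python
from h import *
T=cam('top');S=cam('scene')
o=env.get_obs();print(o['tool_pos'],o['tool_rot'],proj(T,o['tool_pos']),proj(S,o['tool_pos']))
k=lambda c,x,y:cv2.resize(c['image'][y:y+80,x:x+80],(400,400),interpolation=cv2.INTER_CUBIC)
cv2.imwrite('pics/pre.png',np.hstack([k(T,310,195),k(S,260,180)]))
```

```text
[ 0.52015101 -0.18261971  0.12306842] [179.57337391  -0.68335819   6.97047186] [348.28848869 236.66201408] [303.20709736 201.40843436]
```

View pics/pre.png

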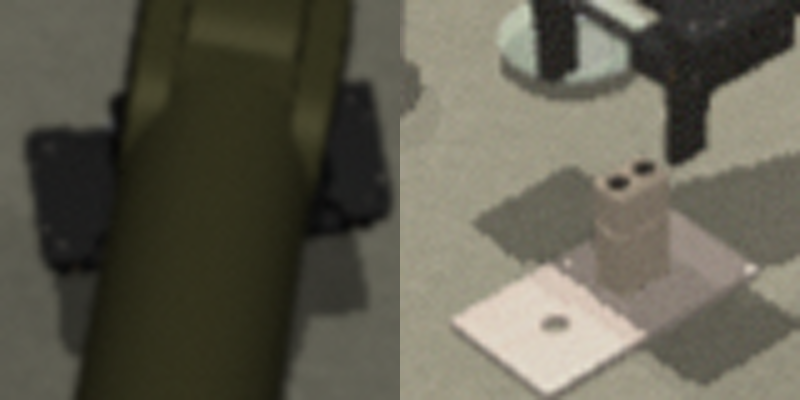

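The picture shows the open fingers straddling the column, with tips at scene (291,196) and (317,212). I shift -7 mm in x and go down.

Call:
servo_tool([
  [1,[-0.7,0.25,1],[0,0,0]],
  [1,[0,0,1.5],[0,0,0]],
  [1,[0,0,1.5],[0,0,0]],
  [1,[0,0,1.5],[0,0,0]],
  [1,[0,0,1],[0,0,0]],
  [1,[0,0,0],[0,0,0]],
  [1,[0,0,0],[0,0,0]],
])

```text
time_s: 2.73
tool_pos: [0.5197, -0.1944, 0.0661]
tool_rot: [178.9, -1.6, 6.7]
force: [-0.3, 0.3, 0.0]
grip_width: 0.0871
```

```bash
cat >> h.py <<'E'
def go(pos,rot):
    "total shift (cm) and turn (deg) in tool axes from the measured pose to the target"
    o=env.get_obs(); R=Rn.from_euler('xyz',o['tool_rot'],degrees=True); G=Rn.from_euler('xyz',rot,degrees=True)
    print('at',np.round(o['tool_pos'],4),np.round(o['tool_rot'],2),'F',np.round(o['force'],1),'w',round(o['grip_width'],4))
    print('shift cm',np.round(R.inv().apply(np.array(pos)-o['tool_pos'])*100,2),'turn',np.round((R.inv()*G).as_rotvec(degrees=True),2))
E
python3 -c "
from h import *
go([.513,-.186,.041],[180,0,6.3])"
```

```text
at [ 0.5197 -0.1944  0.0661] [178.89  -1.62   6.67] F [-0.3  0.3  0. ] w 0.0871
shift cm [-0.64 -0.96  2.47] turn [ 1.11 -1.63  0.35]
```

Call:
servo_tool([
  [1,[-0.6,-0.9,0],[1.1,-1.6,0.3]],
  [1,[0,0,0],[0,0,0]],
  [1,[0,0,0],[0,0,0]],
])

```text
time_s: 2.98
tool_pos: [0.5141, -0.1879, 0.0689]
tool_rot: [179.8, -0.2, 6.3]
force: [-0.0, -1.4, -0.6]
grip_width: 0.0871
```

```bash
python3 -c "
from h import *
go([.513,-.186,.041],[180,0,6.3])"
```

```text
at [ 0.5141 -0.1879  0.0689] [179.84  -0.23   6.26] F [-0.  -1.4 -0.6] w 0.0871
shift cm [-0.1  -0.21  2.79] turn [ 0.16 -0.23 -0.04]
```

Call:
servo_tool([
  [1,[-0.1,-0.2,0.9],[0.2,-0.3,0]],
  [1,[0,-0.1,0.9],[0.1,-0.2,0]],
  [1,[0,-0.1,0.9],[0.1,-0.2,0]],
  [1,[0,0,0],[0,0,0]],
  [1,[0,0,0],[0,0,0]],
])

```text
time_s: 3.4
tool_pos: [0.5142, -0.1849, 0.0408]
tool_rot: [-179.9, 0.3, 6.3]
force: [-0.3, -0.1, -0.9]
grip_width: 0.0871
```

```bash
python3 -c "
from h import *
go([.513,-.186,.041],[180,0,6.3])"
```

```text
at [ 0.5142 -0.1849  0.0408] [-179.9     0.28    6.26] F [-0.3 -0.1 -0.9] w 0.0871
shift cm [-0.13  0.09 -0.02] turn [-0.1   0.28 -0.04]
```

Call:
servo_tool([
  [0.6,[-0.1,0.1,0],[-0.1,0.3,0]],
  [0.4,[0,0,0],[0,0,0]],
  [0.24,[0,0,0],[0,0,0]],
  [0.24,[0,0,0],[0,0,0]],
  [0.1,[0,0,0],[0,0,0]],
  [0.1,[0,0,0],[0,0,0]],
  [0.1,[0,0,0],[0,0,0]],
  [0,[0,0,0],[0,0,0]],
  [0,[0,0,0],[0,0,0]],
  [0,[0,0,0],[0,0,0]],
], force=20)

```text
time_s: 4.23
tool_pos: [0.5135, -0.1863, 0.0412]
tool_rot: [180.0, -0.1, 6.3]
force: [0.3, 1.5, 2.4]
grip_width: 0.0286
```

```bash
python3 -c "
from h import *
go([.513,-.186,.041],[180,0,6.3])"
```

```text
at [ 0.5135 -0.1863  0.0412] [ 1.7998e+02 -9.0000e-02  6.2600e+00] F [0.3 1.5 2.4] w 0.0286
shift cm [-0.04 -0.03  0.02] turn [ 0.02 -0.09 -0.04]
```

Call:
servo_tool([
  [0,[0,0,0],[0,0,0]],
  [0,[0,0,0],[0,0,0]],
  [0,[0,0,0],[0,0,0]],
  [0,[0,0,0],[0,0,0]],
])

```text
time_s: 4.57
tool_pos: [0.5134, -0.1857, 0.0412]
tool_rot: [-180.0, -0.1, 6.3]
force: [-0.2, 0.6, 0.5]
grip_width: 0.0238
```

Call:
servo_tool([
  [0,[0,0,-0.5],[0,0,0]],
  [0,[0,0,-1],[0,0,0]],
  [0,[0,0,-2],[0,0,0]],
  [0,[0,0,-2.5],[0,0,0]],
  [0,[0,0,-2.5],[0,0,0]],
  [0,[0,0,-2],[0,0,0]],
  [0,[0,0,-1],[0,0,0]],
  [0,[0,0,0],[0,0,0]],
  [0,[0,0,0],[0,0,0]],
])

```text
time_s: 5.32
tool_pos: [0.5091, -0.1853, 0.1606]
tool_rot: [-179.8, 0.4, 6.3]
force: [-0.1, -0.5, -3.8]
grip_width: 0.0244
```

Run:
```python
from h import *
T=cam('top');S=cam('scene')
a=np.radians(-16.57);ex=np.array([np.cos(a),np.sin(a)]);C=np.array([.6143,.1857])
# holder origin target: nose 12 mm past the pin centre (x=55.5) -> origin x = 55.5+12-75
hd=C+ex*(-.0075-.020); print('head over',hd)
go([*hd,.16],[180,0,-16.57])
k=lambda c,x,y:cv2.resize(c['image'][y:y+100,x:x+100],(400,400),interpolation=cv2.INTER_CUBIC)
cv2.imwrite('pics/grip.png',np.hstack([k(T,300,175),k(S,250,150)]))
```

```text
head over [0.58794202 0.19354263]
at [ 0.5087 -0.1851  0.1596] [-179.74    0.48    6.28] F [ 0.1 -0.3 -2.9] w 0.024
shift cm [ 1.202e+01 -3.677e+01  2.000e-02] turn [-0.16  0.52 22.85]
```

View pics/grip.png

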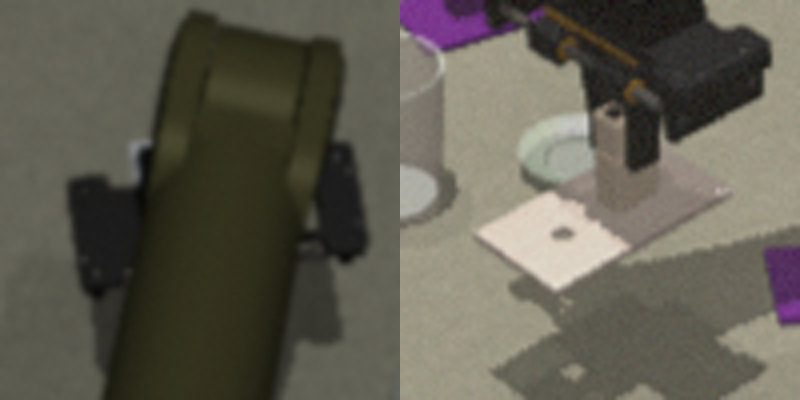

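Call:
servo_tool([
  [0,[0,0,0],[0,0,4]],
  [0,[0,0,0],[0,0,6]],
  [0,[0,0,0],[0,0,6]],
  [0,[0,0,0],[0,0,5]],
  [0,[0,0,0],[0,0,1]],
  [0,[-0.1,-1.5,0],[0,0,0]],
  [0,[-0.3,-3,0],[0,0,0]],
  [0,[-0.3,-3,0],[0,0,0]],
  [0,[-0.3,-3,0],[0,0,0]],
  [0,[-0.3,-3,0],[0,0,0]],
  [0,[-0.3,-3,0],[0,0,0]],
  [0,[-0.3,-3,0],[0,0,0]],
  [0,[-0.3,-3,0],[0,0,0]],
  [0,[-0.2,-3,0],[0,0,0]],
  [0,[-0.2,-3,0],[0,0,0]],
  [0,[-0.2,-3,0],[0,0,0]],
  [0,[-0.2,-2,0],[0,0,0]],
  [0,[0,-1,0],[0,0,0]],
  [0,[0,0,0],[0,0,0]],
])

```text
time_s: 7.0
tool_pos: [0.564, 0.168, 0.1336]
tool_rot: [179.9, 3.0, -15.7]
force: [-1.2, 1.1, -3.5]
grip_width: 0.0239
```

Run:
```python
from h import *
S=cam('scene')
go([.5879,.1935,.16],[180,0,-16.57])
P=[ray(S,u,v,.1246)[:2] for u,v in((268.75,208.75),(289.25,222.5),(332.75,197.5))]
print(np.round(P,4)); n=(P[0]+P[1])/2; d=P[1]-P[2]; print('nose',n,'yaw',np.degrees(np.arctan2(d[1],d[0])),np.linalg.norm(d),'expected nose',.5087+.095*np.cos(.11),-.1851+.095*np.sin(.11))
```

```text
at [0.5636 0.1666 0.1334] [179.87   3.08 -15.78] F [-0.2  0.7 -4. ] w 0.0234
shift cm [ 1.46 -3.25 -2.75] turn [0.15 3.08 0.79]
[[ 0.6087 -0.2075]
 [ 0.5977 -0.1313]
 [ 0.4506 -0.1494]]
nose [ 0.60316434 -0.16937601] yaw 7.018777091524613 0.1482087919335011 expected nose 0.6031258293058862 -0.17467106142046837
```

Call:
servo_tool([
  [0,[0.7,-1.6,-1.4],[0,1.5,0.4]],
  [0,[0.7,-1.6,-1.3],[0,1.5,0.4]],
  [0,[0,0,0],[0,0,0]],
  [0,[0,0,0],[0,0,0]],
  [0,[0,0,0],[0,0,0]],
])

```text
time_s: 7.47
tool_pos: [0.5864, 0.1808, 0.1559]
tool_rot: [179.2, 0.3, -17.1]
force: [0.7, 0.7, -1.9]
grip_width: 0.024
```

Run:
```python
from h import *
go([.5879,.1935,.10],[180,-2.3,-16.57])
```

```text
at [0.5864 0.1808 0.1559] [179.16   0.29 -17.1 ] F [ 0.7  0.7 -1.9] w 0.024
shift cm [-0.2  -1.34  5.58] turn [ 0.84  2.6  -0.51]
```

Call:
servo_tool([
  [0,[-0.2,-0.7,1.4],[0.4,1.3,-0.3]],
  [0,[0,-0.6,1.4],[0.4,1.3,-0.2]],
  [0,[0,0,1.4],[0,0,0]],
  [0,[0,0,1.2],[0,0,0]],
  [0,[0,0,0],[0,0,0]],
  [0,[0,0,0],[0,0,0]],
  [0,[0,0,0],[0,0,0]],
])

```text
time_s: 8.05
tool_pos: [0.5874, 0.1777, 0.0954]
tool_rot: [179.3, -2.0, -17.3]
force: [-0.3, -0.4, -2.6]
grip_width: 0.024
```

Run:
```python
from h import *
go([.5879,.1935,.09],[180,-2.3,-16.57])
```

```text
at [0.5874 0.1777 0.0954] [179.31  -2.05 -17.35] F [-0.3 -0.4 -2.6] w 0.024
shift cm [-0.44 -1.53  0.51] turn [ 0.72  0.26 -0.77]
```

Call:
servo_tool([
  [0,[-0.4,-1.4,0],[0.7,0.3,-0.8]],
  [0,[0,0,0],[0,0,0]],
  [0,[0,0,0],[0,0,0]],
  [0,[0,0,0],[0,0,0]],
])

```text
time_s: 8.38
tool_pos: [0.5894, 0.1938, 0.0974]
tool_rot: [-179.8, -2.5, -16.5]
force: [0.1, 0.4, -2.0]
grip_width: 0.0237
```

Run:
```python
from h import *
go([.5879,.1935,.09],[180,-2.3,-16.57])
T=cam('top');S=cam('scene')
go([.5879,.1935,.09],[180,-2.3,-16.57])
k=lambda c,x,y:cv2.resize(c['image'][y:y+90,x:x+130],(780,540),interpolation=cv2.INTER_CUBIC)
cv2.imwrite('pics/hov.png',k(S,300,285)); cv2.imwrite('pics/hovT.png',k(T,165,170))
```

```text
at [0.5894 0.1938 0.0974] [-179.83   -2.52  -16.52] F [ 0.1  0.4 -2. ] w 0.0237
shift cm [-0.17  0.08  0.73] turn [-0.17 -0.22  0.05]
at [0.5895 0.1931 0.0973] [-179.87   -2.53  -16.56] F [-0.3  0.4 -3.1] w 0.0238
shift cm [-0.2   0.01  0.72] turn [-0.13 -0.23  0.02]
```

View pics/hov.png

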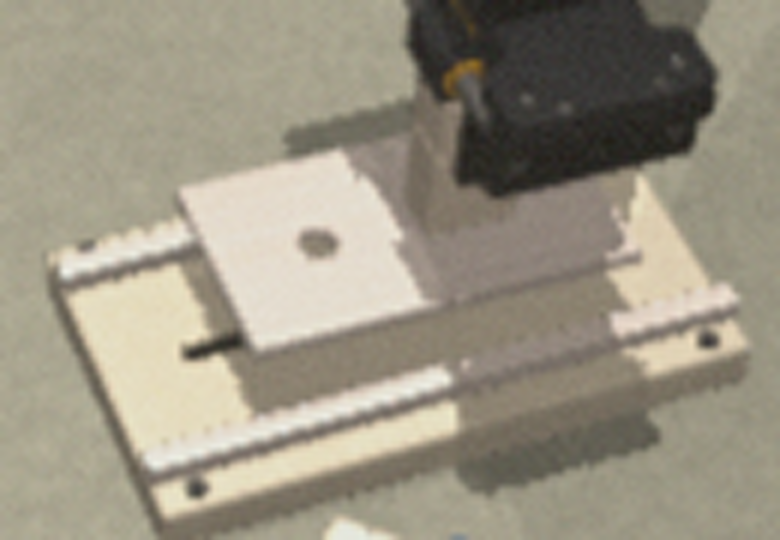

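Run:
```python
from h import *
S=cam('scene');T=cam('top')
a=np.radians(-16.57);M=np.array([[np.cos(a),np.sin(a)],[-np.sin(a),np.cos(a)]])
f=lambda c,u,v,z:np.round(M@(ray(c,u,v,z)[:2]-[.612,.178])*1000,1)
g=lambda x,y:(300+x/6,285+y/6)
print('nose corners',f(S,*g(180,190),.0665),f(S,*g(262,348),.0665))
print('tail +y',f(S,*g(640,252),.060),'hole',f(S,*g(320,243),.0645))
print('rail +y top inner',f(S,*g(148,455),.032),f(S,*g(735,290),.032))
print('rail -y top outer/inner',f(S,*g(62,262),.032),f(S,*g(68,282),.032))
p=env.get_obs()['tool_pos'];print('tcp',np.round(M@(p[:2]-[.612,.178])*1000,1))
```

```text
nose corners [ 68.6 -27.5] [67.2 51.1]
tail +y [-79.3  50.5] hole [29.3 11.6]
rail +y top inner [111.3  56.4] [-117.1   57.6]
rail -y top outer/inner [111.1 -37.7] [112.2 -27.8]
tcp [-25.9   7.5]
```

View pics/hovT.png

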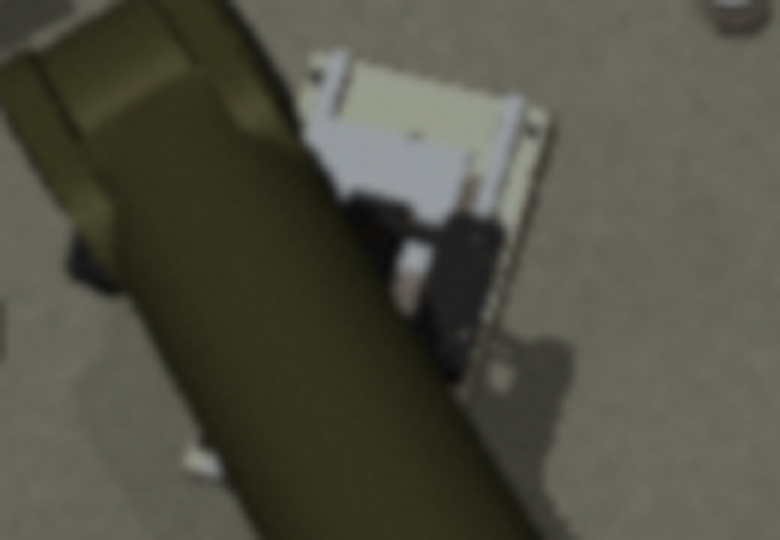

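```bash
cat >> h.py <<'E'
def prof(c,img,z,x0,x1,ys,o=(.612,.178),yaw=-16.57,tilt=0.):
    a=np.radians(yaw);ex=np.array([np.cos(a),np.sin(a)]);ey=np.array([-np.sin(a),np.cos(a)])
    out=[]
    for y in ys:
        P=np.array([proj(c,[*(np.array(o)+ex*x/1000+ey*y/1000),z+tilt*(x-x0)/1000]) for x in np.arange(x0,x1,1.)],np.float32)
        out.append(cv2.remap(img,P[None,:,0],P[None,:,1],cv2.INTER_LINEAR)[0].astype(float).mean(0))
    return np.array(out)
E
python3 - <<'E'
from h import *
S=cam('scene');img=S['image'];ref=cv2.imread('pics/scene0.png')
ys=np.arange(-60,76,2)
A=prof(S,img,.032,80,105,ys); B=prof(S,ref,.032,-100,100,ys); P=prof(S,img,.065,30,60,ys)
for y,a,b,p in zip(ys,A,B,P): print(y,'rail',a.astype(int),'railref',b.astype(int),'plate',p.astype(int))
E
```

```text
-60 rail [142 164 168] railref [130 149 153] plate [139 160 165]
-58 rail [142 163 167] railref [130 149 153] plate [140 160 165]
-56 rail [141 162 167] railref [129 149 153] plate [141 161 166]
-54 rail [142 162 166] railref [129 148 152] plate [141 161 165]
-52 rail [142 162 167] railref [129 148 152] plate [140 160 165]
-50 rail [142 162 167] railref [128 147 152] plate [140 160 165]
-48 rail [142 162 167] railref [129 149 154] plate [140 160 164]
-46 rail [143 165 172] railref [139 160 167] plate [138 159 163]
-44 rail [155 176 185] railref [157 179 186] plate [138 158 162]
-42 rail [174 193 202] railref [175 194 202] plate [138 158 162]
-40 rail [195 211 220] railref [187 204 211] plate [137 158 162]
-38 rail [207 221 227] railref [193 208 215] plate [138 158 163]
-36 rail [214 226 230] railref [195 209 214] plate [140 160 165]
-34 rail [206 218 221] railref [185 198 203] plate [144 164 170]
-32 rail [172 183 189] railref [154 165 170] plate [161 180 188]
-30 rail [133 142 151] railref [120 129 137] plate [183 201 212]
-28 rail [111 120 129] railref [102 112 121] plate [197 213 
[... 2572 characters left out ...]
rail [203 219 226] railref [189 205 212] plate [110 123 133]
56 rail [210 223 228] railref [194 209 215] plate [111 127 137]
58 rail [215 227 229] railref [196 210 215] plate [112 130 139]
60 rail [208 220 222] railref [187 200 203] plate [112 129 139]
62 rail [169 179 185] railref [151 161 167] plate [111 129 139]
64 rail [126 134 142] railref [114 123 131] plate [112 130 139]
66 rail [110 120 129] railref [104 114 123] plate [112 129 139]
68 rail [129 146 157] railref [127 144 154] plate [112 129 139]
70 rail [155 177 187] railref [156 180 191] plate [111 129 138]
72 rail [163 186 194] railref [170 197 207] plate [111 128 138]
74 rail [161 183 189] railref [172 200 209] plate [119 135 146]
```

Run:
```python
from h import *
S=cam('scene');img=S['image'];ref=cv2.imread('pics/scene0.png')
def edge(im,z,x0,x1,lo,hi,tilt=0):
    ys=np.arange(lo,hi,.5);g=prof(S,im,z,x0,x1,ys,tilt=tilt).mean(1);m=(g.max()+g.min())/2
    i=np.where(np.diff(np.sign(g-m)))[0];return ys[i]+.25
for x in(-105,-60,-15,30,70):print(x,'rails',edge(ref,.032,x,x+30,-38,-27),edge(ref,.032,x,x+30,57,66))
for x,z in((-70,.0604),(-50,.0612),(30,.0648),(45,.0654)):print(x,'plate +y',edge(img,z,x,x+15,44,54,.044))
go([.5879,.1935,.09],[180,-2.3,-16.57])
```

```text
-105 rails [-32.25] [61.75]
-60 rails [-31.75] [61.75]
-15 rails [-31.75] [61.75]
30 rails [-31.75] [62.25]
70 rails [-31.75] [62.25]
-70 plate +y [48.25 52.75]
-50 plate +y [48.25]
30 plate +y [49.25]
45 plate +y [49.25]
at [0.5893 0.1925 0.0967] [-179.91   -2.49  -16.6 ] F [-0.2  0.9 -2.5] w 0.0239
shift cm [-0.19 -0.06  0.66] turn [-0.09 -0.19 -0.03]
```

Run:
```python
from h import *
go([.5895,.1937,.083],[180,-2.3,-17.0])
```

```text
at [0.5893 0.1925 0.0967] [-179.91   -2.49  -16.6 ] F [-0.2  0.9 -2.5] w 0.0239
shift cm [-0.08 -0.12  1.37] turn [-0.11 -0.19  0.4 ]
```

Call:
servo_tool([
  [0,[0,-0.12,0.7],[-0.1,-0.2,0.4]],
  [0,[0,0,0.6],[0,0,0]],
  [0,[0,0,0],[0,0,0]],
  [0,[0,0,0],[0,0,0]],
])

```text
time_s: 9.02
tool_pos: [0.5902, 0.1931, 0.082]
tool_rot: [180.0, -2.3, -17.1]
force: [-0.1, -0.2, -3.3]
grip_width: 0.0238
```

Run:
```python
from h import *
go([.5895,.1937,.077],[180,-2.3,-17.0])
```

```text
at [0.5902 0.1931 0.082 ] [179.97  -2.25 -17.08] F [-0.1 -0.2 -3.3] w 0.0238
shift cm [-0.11 -0.04  0.5 ] turn [ 0.03  0.05 -0.08]
```

Call:
servo_tool([
  [0,[-0.1,-0.06,0.3],[0,0,0]],
  [0,[0,0,0],[0,0,0]],
  [0,[0,0,0],[0,0,0]],
])

```text
time_s: 9.27
tool_pos: [0.5892, 0.1938, 0.078]
tool_rot: [179.9, -2.2, -17.1]
force: [0.3, -0.2, -2.5]
grip_width: 0.0239
```

Run:
```python
from h import *
go([.5895,.1937,.069],[180,-2.3,-17.0])
S=cam('scene');img=S['image']
o=env.get_obs();zt=o['tool_pos'][2]-.035
a=np.radians(-16.57);M=np.array([[np.cos(a),np.sin(a)],[-np.sin(a),np.cos(a)]]);print('tcp',M@(o['tool_pos'][:2]-[.612,.178])*1000)
def edge(x0,x1,lo,hi):
    z=zt+.04*(x0+26)/1000
    ys=np.arange(lo,hi,.25);g=prof(S,img,z,x0,x1,ys,tilt=.04).mean(1);d=np.gradient(g);i=np.argmax(abs(d));return ys[i],d[i]
for x in(-70,-50,-20,0,20,30,45,55):print(x,'plate +y',edge(x,x+12,43,56),'-y',edge(x,x+12,-40,-26))
```

```text
at [0.5892 0.1938 0.078 ] [179.94  -2.19 -17.08] F [ 0.3 -0.2 -2.5] w 0.0239
shift cm [0.  0.  0.9] turn [ 0.06  0.11 -0.08]
tcp [-26.58119064   8.59822444]
-70 plate +y (np.float64(50.25), np.float64(-1.30555555555555)) -y (np.float64(-32.0), np.float64(1.152777777777775))
-50 plate +y (np.float64(49.0), np.float64(-1.0972222222222143)) -y (np.float64(-38.25), np.float64(1.94444444444445))
-20 plate +y (np.float64(49.5), np.float64(-1.1527777777777786)) -y (np.float64(-36.75), np.float64(2.4861111111111))
0 plate +y (np.float64(49.75), np.float64(-4.4027777777777715)) -y (np.float64(-35.75), np.float64(3.9027777777777715))
20 plate +y (np.float64(49.25), np.float64(-5.319444444444457)) -y (np.float64(-34.75), np.float64(3.4583333333333286))
30 plate +y (np.float64(49.0), np.float64(-5.180555555555571)) -y (np.float64(-34.75), np.float64(3.4861111111111285))
45 plate +y (np.float64(49.5), np.float64(-5.3611111111111285)) -y (np.float64(-33.75), np.float64(3.583333333333343))
55 plate +y (np.float64(49.25), np.float64(-5.166666666666686)) -y (np.float64(-33.5), np.float64(3.583333333333343))
```

Call:
servo_tool([
  [0,[0,-0.05,0],[0,0.1,-0.2]],
  [0,[0,0,0.3],[0,0,0]],
  [0,[0,0,0.3],[0,0,0]],
  [0,[0,0,0],[0,0,0]],
  [0,[0,0,0],[0,0,0]],
])

```text
time_s: 9.73
tool_pos: [0.5898, 0.1944, 0.0718]
tool_rot: [180.0, -2.3, -16.9]
force: [-0.4, -0.3, -2.2]
grip_width: 0.0236
```

Run:
```python
from h import *
go([.5895,.1942,.069],[180,-2.3,-16.8])
S=cam('scene');cv2.imwrite('pics/ins.png',cv2.resize(S['image'][295:375,300:430],(780,480),interpolation=cv2.INTER_CUBIC))
```

```text
at [0.5898 0.1944 0.0718] [179.96  -2.34 -16.85] F [-0.4 -0.3 -2.2] w 0.0236
shift cm [-0.03  0.03  0.28] turn [ 0.04 -0.04 -0.05]
```

View pics/ins.png

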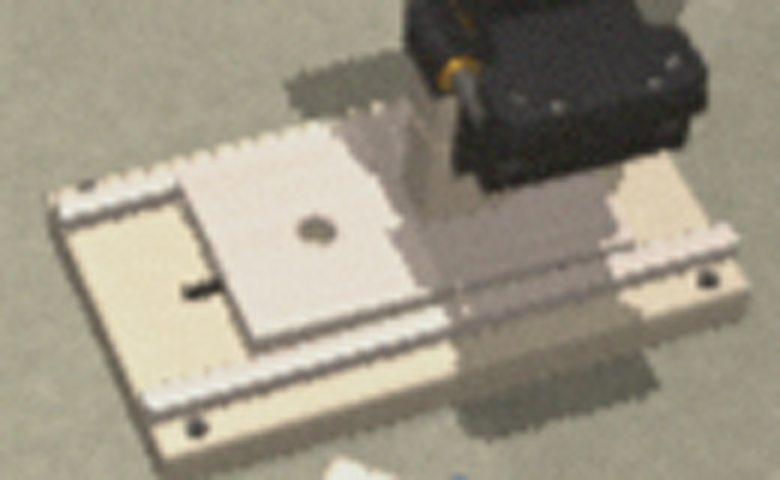

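Nine pictures viewed so far. The plate is going in between the rails, parallel to them, with nose corners at (180,185) and (258,345) in the crop and no side force. I continue down gently.

Call:
servo_tool([
  [0,[0,0,0.25],[0,0,0]],
  [0,[0,0,0],[0,0,0]],
  [0,[0,0,0.15],[0,0,0]],
  [0,[0,0,0],[0,0,0]],
  [0,[0,0,0],[0,0,0]],
])

```text
time_s: 10.2
tool_pos: [0.59, 0.1943, 0.0675]
tool_rot: [180.0, -2.3, -16.9]
force: [-0.4, -0.8, -3.6]
grip_width: 0.0238
```

Run:
```python
from h import *
go([.5895,.1942,.0654],[180,-2.3,-16.8])
```

```text
at [0.59   0.1943 0.0675] [179.96  -2.34 -16.87] F [-0.4 -0.8 -3.6] w 0.0238
shift cm [-0.05  0.03  0.21] turn [ 0.04 -0.04 -0.07]
```

Call:
servo_tool([
  [0,[-0.03,0,0.12],[0,0,0]],
  [0,[0,0,0],[0,0,0]],
  [0,[0,0,0],[0,0,0]],
  [0,[0,0,0],[0,0,0]],
])

```text
time_s: 10.53
tool_pos: [0.5897, 0.1943, 0.0661]
tool_rot: [180.0, -2.3, -16.9]
force: [0.6, 0.3, -2.9]
grip_width: 0.0237
```

Call:
servo_tool([
  [0,[0,0,0.08],[0,0,0]],
  [0,[0,0,0],[0,0,0]],
  [0,[0,0,0],[0,0,0]],
  [0,[0,0,0],[0,0,0]],
])

```text
time_s: 10.87
tool_pos: [0.59, 0.1945, 0.0659]
tool_rot: [180.0, -2.4, -16.9]
force: [-0.4, -0.9, -2.0]
grip_width: 0.024
```

Call:
servo_tool([
  [0,[0,0,0.08],[0,0,0]],
  [0,[0,0,0],[0,0,0]],
  [0,[0,0,0],[0,0,0]],
  [0,[0,0,0],[0,0,0]],
])

```text
time_s: 11.2
tool_pos: [0.5901, 0.1945, 0.0657]
tool_rot: [180.0, -2.4, -16.9]
force: [-0.7, -0.8, -1.3]
grip_width: 0.0238
```

Contact is showing: the carried weight reading went from -2.9 to -1.3 N. I release.

Call:
servo_tool([
  [0.3,[0,0,0],[0,0,0]],
  [0.35,[0,0,0],[0,0,0]],
  [0.5,[0,0,0],[0,0,0]],
  [0.6,[0,0,0],[0,0,0]],
  [0.6,[0,0,0],[0,0,0]],
  [0.6,[0,0,0],[0,0,0]],
  [0.6,[0,0,0],[0,0,0]],
])

```text
time_s: 11.78
tool_pos: [0.5925, 0.1954, 0.0677]
tool_rot: [-179.8, -2.7, -16.9]
force: [0.9, 0.4, -0.2]
grip_width: 0.0502
```

Run:
```python
from h import *
o=env.get_obs();print(o['tool_pos'],o['force'],o['grip_width'])
S=cam('scene');cv2.imwrite('pics/rel_full.png',S['image']);cv2.imwrite('pics/rel.png',cv2.resize(S['image'][280:380,300:430],(780,600),interpolation=cv2.INTER_CUBIC))
```

```text
[0.59254924 0.19542825 0.06768394] [ 0.94035257  0.40792549 -0.1859589 ] 0.050159091941077774
```

View pics/rel.png

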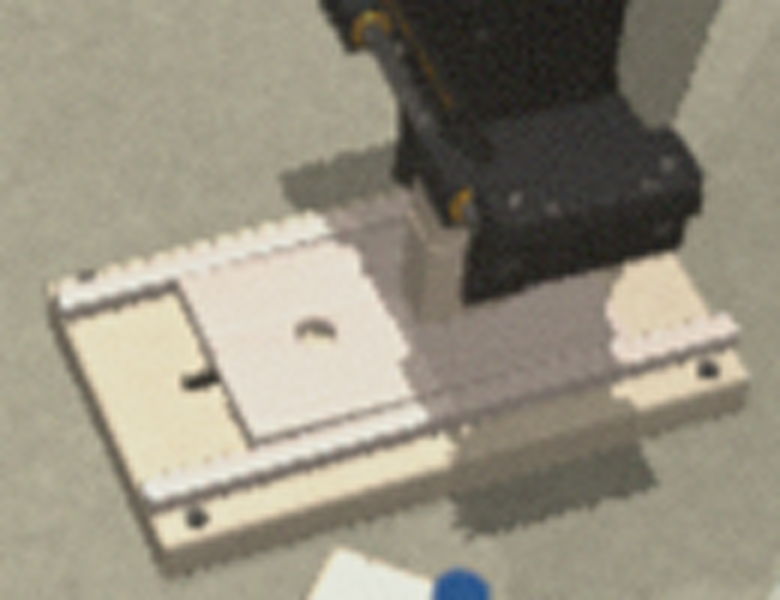

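The plate rests between the rails; its nose is past the near half of the slot (crop 215,375), so over the pin. I withdraw backward with the fingers open, then close them behind the column.

Call:
servo_tool([
  [0.6,[-0.7,0.1,0],[0,0,0]],
  [0.6,[-1,0,0],[0,0,0]],
  [0.6,[-1,0,0],[0,0,0]],
  [0.6,[-1,0,0],[0,0,0]],
  [0.6,[-0.8,0,0],[0,0,0]],
  [0.6,[0,0,0],[0,0,0]],
  [0.6,[0,0,0],[0,0,0]],
])

```text
time_s: 12.42
tool_pos: [0.5426, 0.2094, 0.065]
tool_rot: [-179.9, -2.6, -16.8]
force: [0.7, 0.2, -0.0]
grip_width: 0.0523
```

```bash
cat >> h.py <<'E'
A=np.radians(-16.57);EX=np.array([np.cos(A),np.sin(A)]);EY=np.array([-np.sin(A),np.cos(A)])
def gs(x,y,z,p=-6):
    "target in stand-aligned frame, mm, origin (.612,.178)"
    o=env.get_obs();d=o['tool_pos'][:2]-[.612,.178];print('frame',np.round([d@EX*1000,d@EY*1000],1))
    go([*(np.array([.612,.178])+EX*x/1000+EY*y/1000),z/1000],[180,p,-16.57])
E
python3 - <<'E'
from h import *
gs(-70,9.5,54)
E
```

```text
frame [-75.5  10.3]
at [0.5426 0.2094 0.065 ] [-179.9    -2.62  -16.75] F [ 0.7  0.2 -0. ] w 0.0523
shift cm [0.5  0.08 1.13] turn [-0.08  3.38 -0.19]
```

Call:
servo_tool([
  [0.3,[0,0.1,0.3],[0,1.7,0]],
  [0,[0,0,0.4],[0,1.6,0]],
  [0,[0,0,0.4],[0,0,0]],
  [0,[0,0,0],[0,0,0]],
  [0,[0,0,0],[0,0,0]],
  [0,[0,0,0],[0,0,0]],
])

```text
time_s: 12.92
tool_pos: [0.5449, 0.2079, 0.0546]
tool_rot: [-179.8, -6.1, -16.8]
force: [0.1, -0.2, -0.4]
grip_width: 0.0204
```

Run:
```python
from h import *
gs(-64,9.5,52)
```

```text
frame [-72.9   9.6]
at [0.5449 0.2079 0.0546] [-179.83   -6.11  -16.81] F [ 0.1 -0.2 -0.4] w 0.0204
shift cm [0.85 0.   0.35] turn [-0.15 -0.11 -0.24]
```

```bash
cat >> h.py <<'E'
def track():
    S=cam('scene');im=S['image']
    def e(g,s): d=np.gradient(g.mean(1));i=np.argmax(np.abs(d));return s[i],round(d[i],1)
    xs=np.arange(55,112,.5)
    n=[e(prof(S,im,.028,a,b,-xs,yaw=-16.57+90),xs) for a,b in((-22,-5),(20,40))]
    xn=n[0][0]; ys=np.arange(-45,-15,.5)
    print('nose x',n,'-y edge',e(prof(S,im,.028,xn-20,xn-6,ys),ys))
    return S
E
python3 - <<'E'
from h import *
track()
E
```

```text
nose x [(np.float64(72.0), np.float64(11.3)), (np.float64(68.0), np.float64(-11.8))] -y edge (np.float64(-45.0), np.float64(2.3))
```

Call:
servo_tool([
  [0,[0.4,0,0.2],[0,0,0]],
  [0,[0.3,0,0],[0,0,0]],
  [0,[0,0,0],[0,0,0]],
  [0,[0,0,0],[0,0,0]],
  [0,[0,0,0],[0,0,0]],
])

```text
time_s: 13.38
tool_pos: [0.5543, 0.205, 0.0537]
tool_rot: [-179.8, -6.1, -16.9]
force: [0.4, -0.7, 0.2]
grip_width: 0.0005
```

Run:
```python
from h import *
gs(-60,9.5,52);track()
```

```text
frame [-63.    9.5]
at [0.5543 0.205  0.0537] [-179.76   -6.12  -16.95] F [ 0.4 -0.7  0.2] w 0.0005
shift cm [ 0.28 -0.    0.2 ] turn [-0.2  -0.12 -0.38]
nose x [(np.float64(72.0), np.float64(11.5)), (np.float64(68.0), np.float64(-11.8))] -y edge (np.float64(-36.5), np.float64(-2.2))
```

Call:
servo_tool([
  [0,[0.3,0,0.1],[0,0,0]],
  [0,[0.3,0,0.05],[0,0,0.2]],
  [0,[0,0,0],[0,0,0]],
  [0,[0,0,0],[0,0,0]],
])

```text
time_s: 13.77
tool_pos: [0.5606, 0.2032, 0.0528]
tool_rot: [-179.7, -6.1, -17.2]
force: [0.0, 0.2, 0.5]
grip_width: 0.0005
```

Run:
```python
from h import *
gs(-54,9.5,52);track()
```

```text
frame [-56.4   9.5]
at [0.5606 0.2032 0.0528] [-179.74   -6.12  -17.15] F [0.  0.2 0.5] w 0.0005
shift cm [ 0.23 -0.    0.11] turn [-0.2  -0.12 -0.58]
nose x [(np.float64(72.0), np.float64(11.2)), (np.float64(68.5), np.float64(-12.0))] -y edge (np.float64(-45.0), np.float64(2.3))
```

Call:
servo_tool([
  [0,[0.2,0,0.05],[-0.2,0,-0.6]],
  [0,[0.2,0,0.03],[0,0,0]],
  [0,[0.2,0,0.02],[0,0,0]],
  [0,[0,0,0],[0,0,0]],
  [0,[0,0,0],[0,0,0]],
])

```text
time_s: 14.23
tool_pos: [0.5639, 0.2026, 0.052]
tool_rot: [179.9, -5.8, -16.4]
force: [-1.3, -0.2, 1.1]
grip_width: 0.0
```

Run:
```python
from h import *
gs(-48,9.5,52);track()
```

```text
frame [-53.1   9.9]
at [0.5639 0.2026 0.052 ] [179.87  -5.85 -16.38] F [-1.3 -0.2  1.1] w 0.0
shift cm [0.51 0.04 0.06] turn [0.11 0.15 0.19]
nose x [(np.float64(70.0), np.float64(-10.8)), (np.float64(70.5), np.float64(-12.0))] -y edge (np.float64(-36.5), np.float64(-3.2))
```

Call:
servo_tool([
  [0,[0.3,0,0.04],[0,0,0.1]],
  [0,[0.3,0,0.04],[0,0,0]],
  [0,[0.3,0,0.03],[0,0,0]],
  [0,[0.3,0,0.03],[0,0,0]],
  [0,[0,0,0],[0,0,0]],
  [0,[0,0,0],[0,0,0]],
])

```text
time_s: 14.78
tool_pos: [0.5748, 0.2004, 0.0519]
tool_rot: [179.9, -5.7, -16.4]
force: [-4.4, 1.8, 2.5]
grip_width: 0.0007
```

Run:
```python
from h import *
gs(-40,9.5,52);track()
```

```text
frame [-42.   10.8]
at [0.5748 0.2004 0.0519] [179.88  -5.66 -16.44] F [-4.4  1.8  2.5] w 0.0007
shift cm [0.2  0.13 0.01] turn [0.11 0.34 0.13]
nose x [(np.float64(81.5), np.float64(-12.7)), (np.float64(81.5), np.float64(-12.1))] -y edge (np.float64(-36.5), np.float64(-3.8))
```

Call:
servo_tool([
  [0,[0.15,0.04,0.02],[0,0,0]],
  [0,[0.15,0.04,0.02],[0,0,0]],
  [0,[0,0,0],[0,0,0]],
  [0,[0,0,0],[0,0,0]],
])

```text
time_s: 15.17
tool_pos: [0.5773, 0.1995, 0.052]
tool_rot: [179.9, -5.6, -16.4]
force: [-3.2, 0.9, 2.4]
grip_width: 0.0005
```

Run:
```python
from h import *
gs(-40,9.5,52);track()
```

```text
frame [-39.4  10.7]
at [0.5773 0.1995 0.052 ] [179.92  -5.64 -16.4 ] F [-3.2  0.9  2.4] w 0.0005
shift cm [-0.06  0.12 -0.01] turn [0.06 0.36 0.17]
nose x [(np.float64(84.0), np.float64(-12.0)), (np.float64(84.0), np.float64(-11.2))] -y edge (np.float64(-36.5), np.float64(-4.0))
```

Call:
servo_tool([
  [0,[0.2,0.04,0.02],[0,0,0]],
  [0,[0.2,0.04,0.02],[0,0,0]],
  [0,[0.2,0,0.02],[0,0,0]],
  [0,[0,0,0],[0,0,0]],
  [0,[0,0,0],[0,0,0]],
])

```text
time_s: 15.63
tool_pos: [0.5846, 0.1962, 0.0519]
tool_rot: [180.0, -5.8, -16.4]
force: [-1.9, 1.8, 0.3]
grip_width: 0.0004
```

Run:
```python
from h import *
gs(-32,9.5,52);track()
```

```text
frame [-31.4   9.6]
at [0.5846 0.1962 0.0519] [179.96  -5.77 -16.41] F [-1.9  1.8  0.3] w 0.0004
shift cm [-0.05  0.01 -0.01] turn [0.03 0.23 0.16]
nose x [(np.float64(95.5), np.float64(8.6)), (np.float64(92.0), np.float64(-9.1))] -y edge (np.float64(-29.0), np.float64(10.3))
```

Call:
servo_tool([
  [0,[0.1,0,0.01],[0,0,0]],
  [0,[0,0,0],[0,0,0]],
  [0,[0,0,0],[0,0,0]],
])

```text
time_s: 15.93
tool_pos: [0.5854, 0.1959, 0.0519]
tool_rot: [180.0, -5.7, -16.4]
force: [-2.4, -0.2, 1.8]
grip_width: 0.0006
```

Run:
```python
from h import *
gs(-30,9.5,52);track()
```

```text
frame [-30.6   9.6]
at [0.5854 0.1959 0.0519] [179.95  -5.73 -16.43] F [-2.4 -0.2  1.8] w 0.0006
shift cm [ 0.06  0.01 -0.01] turn [0.03 0.27 0.14]
nose x [(np.float64(96.5), np.float64(9.8)), (np.float64(93.0), np.float64(-9.0))] -y edge (np.float64(-29.0), np.float64(10.3))
```

Call:
servo_tool([
  [0,[0.1,0,0.01],[0,0,0]],
  [0,[0,0,0],[0,0,0]],
  [0,[0,0,0],[0,0,0]],
])

```text
time_s: 16.23
tool_pos: [0.586, 0.1957, 0.0519]
tool_rot: [179.9, -5.7, -16.4]
force: [-3.2, 0.6, 1.2]
grip_width: 0.0005
```

Run:
```python
from h import *
gs(-30,9.5,52);S=track();cv2.imwrite('pics/sl1.png',cv2.resize(S['image'][280:380,300:430],(780,600),interpolation=cv2.INTER_CUBIC))
```

```text
frame [-30.    9.6]
at [0.586  0.1957 0.0519] [179.93  -5.7  -16.41] F [-3.2  0.6  1.2] w 0.0005
shift cm [ 0.    0.01 -0.01] turn [0.05 0.3  0.16]
nose x [(np.float64(97.5), np.float64(7.8)), (np.float64(94.0), np.float64(-9.2))] -y edge (np.float64(-35.0), np.float64(-10.0))
```

View pics/sl1.png

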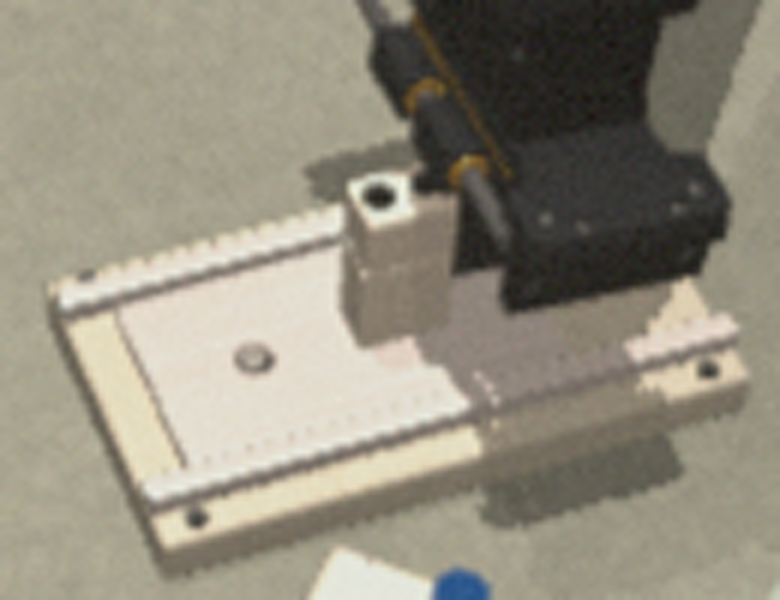

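Picture 11 shows the pin filling the hole (crop 253,358) and the nose edge flush between the rails, so the plate looks dropped. I stop pushing, back away and check.

Call:
servo_tool([
  [0,[-0.5,0,0],[0,0,0]],
  [0,[-1,0,-0.1],[0,0,0]],
  [0,[-1,0,-0.1],[0,0,0]],
  [0,[-0.5,0,-1],[0,0,0]],
  [0,[0,0,-3],[0,-2,0]],
  [0,[0,0,-3.5],[0,-2,0]],
  [0,[0,0,-3.5],[0,-2,0]],
  [0,[-1,0,-3.5],[0,0,0]],
  [0,[-3,0,0],[0,0,0]],
  [0,[-3,0,0],[0,0,0]],
  [0,[0,0,0],[0,0,0]],
  [0,[0,0,0],[0,0,0]],
])

```text
time_s: 17.28
tool_pos: [0.4744, 0.2277, 0.2078]
tool_rot: [179.9, 0.1, -16.2]
force: [-0.3, 0.0, 0.8]
grip_width: 0.0001
```

Run:
```python
from h import *
S=track();T=cam('top');o=env.get_obs();print(o['tool_pos'],o['force'])
im=S['image']; ref=cv2.imread('pics/scene0.png')
# column top (white cap, dark hole) height check: head point seen in scene, cast at z=.098 (flat) ; hole at z .028
k=lambda c,x,y,w,h,W,H:cv2.resize(c['image'][y:y+h,x:x+w],(W,H),interpolation=cv2.INTER_CUBIC)
cv2.imwrite('pics/fin.png',np.vstack([np.hstack([k(S,305,300,120,72,600,360)[:, :480],k(T,190,172,70,90,280,360)]),k(S,0,110,640,200,760,238)]))
ys=np.arange(-50,60,1.);
for x in(-60,20,70):
    g=prof(S,im,.028,x,x+12,ys);g=g.mean(1);d=np.gradient(g);i=np.argsort(-abs(d))[:6];print(x,sorted([(ys[j],round(d[j])) for j in i]))
```

```text
nose x [(np.float64(97.5), np.float64(7.6)), (np.float64(94.0), np.float64(-9.2))] -y edge (np.float64(-29.0), np.float64(10.0))
[0.47461527 0.22809252 0.20732285] [-0.19441354 -0.18332191  0.34331647]
-60 [(np.float64(-36.0), -18), (np.float64(-35.0), -19), (np.float64(-34.0), -17), (np.float64(-29.0), 16), (np.float64(58.0), -19), (np.float64(59.0), -21)]
20 [(np.float64(-36.0), -18), (np.float64(-35.0), -19), (np.float64(-30.0), 17), (np.float64(-29.0), 19), (np.float64(58.0), -19), (np.float64(59.0), -22)]
70 [(np.float64(-36.0), -18), (np.float64(-35.0), -19), (np.float64(-34.0), -18), (np.float64(-29.0), 19), (np.float64(58.0), -19), (np.float64(59.0), -23)]
```

View pics/fin.png

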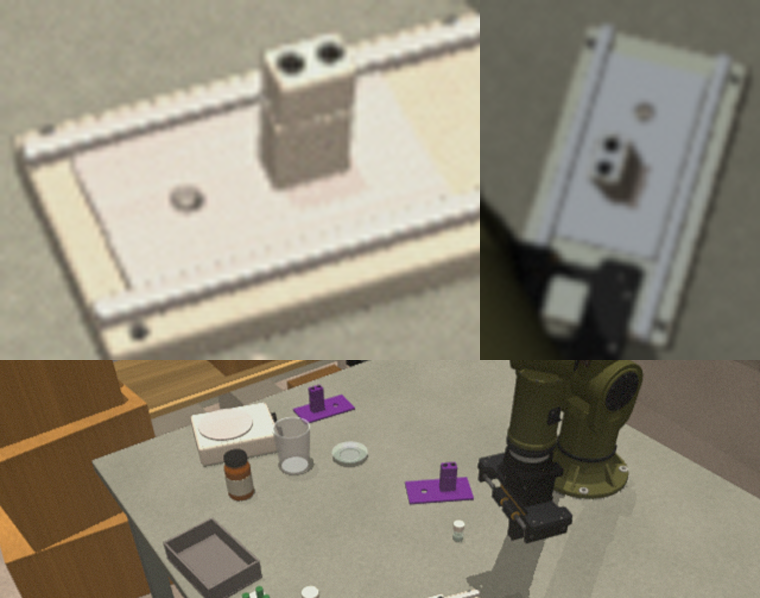

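The last picture shows the pin inside the hole in both views. The gap between plate and rail is constant along the length (-35 to -29 mm at x = -60, 20 and 70), so the plate lies flat. I hand the job in.

```bash
python3 -c "
from h import *
print(env.sign_off())"
```

```text
the job is handed in; nothing more can be done
None
```

The holder now lies flat on the stand's deck between the rails, with the pin in its hole, and the job is handed in. The robot's clock read about 17.4 s.

- **What I did:** I gripped the column and set the plate between the rails, nose up over the pin. I released it, then pushed it forward about 25 mm from behind the column with shut fingers until it dropped. The push readings stayed under about 5 N.
- **Last checks:** The final pictures show the pin inside the hole in both views. The gap between the plate edge and the rail is the same at three places along the plate, which fits a flat plate. The gripper was clear, at about 0.21 m height with under 0.5 N on it, and the objects visible in the last picture stand where they were.
- **What disagreed or was not seen:**
  - The two cameras differed by about 4 mm in y, so I averaged them and aligned the plate by comparing it with the rails in the scene picture.
  - I did not catch the moment of the drop; I recognised it afterwards from the picture. The last two 1 mm pushes may have come after it, at about 3 N.
  - I judged that the nose rested on the pin from the contact height and the picture, because the pin was hidden under the plate.
  - The spoon and the glass beaker were outside the last picture. The arm never went near them.

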